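# Start the functional test of a loaded drawer tester

### The arm

A 6-joint arm with a two-finger parallel gripper is mounted at the origin on the work surface. World frame = base frame: x ahead of the robot, y to its left, z up, the work surface at z = 0. Lengths are in m, angles in rad, forces in N, time in s.
With the tool pointing down it reaches from about 0.425 to 0.95 m from the base axis. Payload 3.5 kg.
Tool frame: the origin (TCP) lies on the centre line of the jaws, within the pads' length; the fingertips stand 25 mm ahead of it and the grasp point (between the pads) lies 6 mm ahead of it; y points along the fingers, z is the direction in which the jaws open and shut, and the axes are right-handed (so a half turn about y gives the same grasp; the last joint's range is limited). The gripper opens to 85 mm and grips with 20 to 120 N. Pads are 22 mm wide; open, the fingers measure 114 mm over their backs; the gripper's body (76 mm by 85 mm) begins 54 mm behind the grasp point. The pads swing forward as they close: fully open they stand 13 mm farther back than shut.
Start: joints at [-1.472, 0.286, 1.577, -0, 1.279, -0.15], TCP at [0.166, -0.654, 0.256] pointing down, gripper open.
Joint ranges: [-2.77, 2.77], [-0.9, 2.22], [0.21, 2.48], [-1.53, 4.67], [0.24, 2.81], [-2.84, 2.84]. Speed limits (rad/s): [2.79, 2.79, 3.14, 3.14, 3.14, 3.14].

### API

Orientations are given as a unit quaternion [x, y, z, w].
In Python, from plant import ctrl gives the robot as it stands.
- The arm moves only by the tool arm_command, never from a script. Its argument "steps" is a list of rows, each an object with "hand": the opening, from 0 (shut) to 1 (fully open); "travel": the shift along the tool's x, y, z in units of 0.3 m (1.0 is 0.3 m), a list of three; "rotation": the turn, a rotation vector about the tool's x, y, z in units of 30 degrees (1.0 is 30 degrees), a list of three. A call has 1 to 20 rows; each row shifts and turns the pose as measured when the row begins, along the tool's axes as they then stand; what a row does not reach is not made up. A row lasts 1/8 s, in which the tool goes at most 62.5 mm and 10.7 degrees, less where a joint would pass 70% of its speed; a pose out of reach is approached as far as the arm can. A call with a number of a shift or a turn outside -1 to 1 is refused whole. A call with a gripper value outside its range is refused whole. The fingers move at their own pace and stop on an object; "grip_force" is the grip in N (left out, the last holds). Time passes only in rows, so rows that do not move let the fingers close. It gives the time, the measured TCP pose, the force and the opening at its end, in the units of the state.
- ctrl.get_state(): the state, without advancing time (a new reading comes with each control period).
- ctrl.read_camera(name): name is "scene" or "top"; returns (picture, depth): 420x560x3 uint8, blue, green, red; 420x560 float32, m along the optical axis (not along the pixel's ray), 0 where there is no reading.
- ctrl.camera_params(name): a dict with "fx", "fy", "cx", "cy" (pixels), "distortion" ([k1, k2, p1, p2, k3] as OpenCV has them; the pictures are not rectified), "extrinsics" (4x4, takes a point from camera to world coordinates). Camera axes: x right, y down, z forward; pixel columns grow to the right and rows downward; lengths in m; the calibration is good to about 2 mm. A picture is of the moment at which its call begins. camera_params takes no time and is no camera call.
- ctrl.sign_off(): hands the job in, once; it reports no verdict.
Trained networks look in the newest picture that a camera, given by its name, has taken for a name from the list of things; names that differ only in an ending like _2 or _b are one class to them, and where a whole thing is asked for, a point or a joint stands for the part that bears it (a point fixed in the world has none). Each returns a list of dicts, best first, with "score" (0 to 1); they miss things now and then, are a little off and sometimes report something else, mostly with a low value. They report only what shows in the picture. A call takes as long as a camera call.
- ctrl.masks_of(camera, thing): "region" (420x560 bool, what is visible of it) and "at" ([column, row] in pixels, amid what is visible of it).
The state is a dict: "time": time; "qpos": joint angles; "dq": joint speeds; "joint_efforts": joint torques, N m; "eef_pos": TCP position; "tcp_rot": TCP orientation; "contact_force": force on the tool from outside, world axes, zero at the start; "wrist_torque": the same for the moment, N m; "opening": opening from 0.0 (shut) to 1.0 (fully open).
Only numpy, scipy, OpenCV 4.12 (cv2) and the standard library are available. Lean on these libraries where they do the work, as an engineer would, in place of code of your own. Each camera call takes 0.05 s, during which the arm holds its last target.

### The job

Two identical bench testers stand side by side, each with its drawer open; a product lies in the nest of one of them. With the fingertips, gently push that loaded drawer fully home without jolting the product, and once it is shut press that same tester's start button all the way down and let go. Do not pick anything up, and leave the empty tester with its open drawer and everything else on the bench as they are.

Things in the scene. Friction and masses are not known exactly. Their poses are not given: they have to be found in the camera images.
- loaded_tester: the tester whose drawer holds the product: a grey painted steel box 200 deep (its x) x 210 wide (its y) x 130 mm high, fixed to the bench. Origin at the centre of its underside, on the bench; its +x axis points from its front to its back, the direction in which the drawer is pushed home. The aluminium control panel on its top carries a blank window, two small lamps and, near one front corner, the start button
- loaded_drawer (a joint): opening of the loaded drawer in m: 0 = fully home, grows as it comes out towards the robot, 0.115 = pulled right out, as at the start. About 3 N of sliding friction plus light damping (12 N per m/s), no spring or catch: it stays where it is left and stops hard at 0
- loaded_front (a point): point on the outer face of the loaded drawer's flat aluminium front, at the middle of its width, 80 mm above the bench; moves with the drawer. The front is 190 wide, 14 mm thick and spans 22 to 112 mm above the bench; when home, its outer face stands 14 mm proud of the tester's box (114 mm in front of the tester's origin)
- loaded_start (a joint): travel of the loaded tester's start button in m: 0 = released, 0.006 = fully down (about 4 N), springs back
- loaded_start_top (a point): centre of the top face of the loaded tester's start button, a round grey button 22 mm in diameter in a low steel bezel 30 mm across; its top stands 144 mm above the bench and is pressed straight down; it lies 45 mm in front of and 60 mm to the right (tester's -y) of the tester's centre
- product_mid (a point): middle of the product lying loose in the loaded drawer's nest, across the drawer: a white, slightly curved handle 36 mm thick with a round grey head 56 mm in diameter, 145 mm long overall, about 160 g; its highest point is 90 mm above the bench
- loaded_nest (a point): centre of the nest in the loaded drawer, where the middle of the product belongs; moves with the drawer
- empty_tester: the other tester, identical, fixed to the bench, its nest empty; to be left alone. Origin and axes as for the loaded tester
- empty_drawer (a joint): opening of the empty tester's drawer in m, same meaning; stays open as it is
- empty_front (a point): point on the outer face of the empty drawer's front, as for the loaded one
- empty_start (a joint): travel of the empty tester's start button in m, same meaning; not to be pressed
- standing_mid (a point): middle of a bystander: a second product standing upright on its grey head, 145 mm high, head 56 mm in diameter
- tape_mid (a point): middle of a bystander: a roll of brown tape lying flat on the rear half of the top of one tester or the other, 80 mm in diameter, 24 mm high
- jar_mid (a point): middle of a bystander: a small closed amber jar with a white cap, 52 mm in diameter, 45 mm high, standing on the rear half of the other tester's top
- driver_grip (a point): handle of a bystander: a screwdriver about 200 mm long lying on the bench

How it is judged:
By the outcome, as a careful person would: the job done as asked, in the order asked, and still so for the second after the job is handed in, with the robot touching nothing.
It also fails if it takes over 48 s, if anything falls off the work surface, if the arm or the gripper's body presses on something with over 40 N, if the wrist force passes 120 N, or if a joint passes its speed limit or range.

## Working session

There is one attempt and no reset: what is moved stays moved. The work goes in short steps, Python scripts to look and compute and a tool call to move; the robot and the scene stay as the last step left them, time stands still between calls to the robot, and variables do not carry over. Pictures are saved under pics/ and viewed, and the job is handed in when it is done.

Besides the shell and the picture viewer there is one more tool, called as name([rows], argument=value, ...), one row to a line, values as JSON. arm_command: Moves the arm, as the interface text tells. Shifts and turns lie within -1 to 1; 1 stands for 0.3 m of shift or 30 degrees of turn. Its arguments: {"type":"object","properties":{"steps":{"type":"array","items":{"type":"object","properties":{"hand":{"type":"number"},"travel":{"type":"array","items":{"type":"number","minimum":-1,"maximum":1}},"rotation":{"type":"array","items":{"type":"number","minimum":-1,"maximum":1}}}}},"grip_force":{"type":"number"}},"required":["steps"]}

```bash
mkdir -p pics; ls
python3 - <<'E'
from plant import ctrl
import cv2,numpy as np
s=ctrl.get_state();print(s)
for c in("scene","top"):
    im,d=ctrl.read_camera(c);cv2.imwrite(f"pics/{c}0.png",im);np.save(f"pics/{c}0.npy",d)
    p=ctrl.camera_params(c);print(c,p)
E
```

```text
pics
{'time': 0.0, 'qpos': array([-1.47202666e+00,  2.87188931e-01,  1.57819641e+00,  2.50203641e-06,
        1.27861221e+00, -1.49985409e-01]), 'dq': array([ 0.00033597, -0.00114599, -0.00168596, -0.00129157, -0.0012228 ,
       -0.00024511]), 'joint_efforts': array([-6.12711283e-04, -4.05987453e+01, -2.92622656e+01, -1.21829107e-04,
        5.82441251e-03, -9.26067543e-07]), 'eef_pos': array([ 0.16616136, -0.65360052,  0.2549211 ]), 'tcp_rot': array([-0.08769868,  0.70249392, -0.70079401,  0.08774392]), 'contact_force': array([-0.3935327 ,  0.9592331 ,  0.56842453]), 'wrist_torque': array([-0.0204493 , -0.00846602, -0.036944  ]), 'opening': 0.9981572550245934}
scene {'fx': 421.2150588576392, 'fy': 421.2150588576392, 'cx': 273.8099713738932, 'cy': 214.45827518689836, 'distortion': array([-0.06123962,  0.        ,  0.        ,  0.        ,  0.        ]), 'extrinsics': array([[-0.9997364 , -0.02240598,  0.00500952,  0.57907463],
       [-0.0224325 ,  0.90680178, -0.42095999,  0.52628076],
       [ 0.00488938, -0.4209614 , -0.90706538,  1.26676809],
       [ 0.        ,  0.        ,  0.        ,  1.        ]])}
top {'fx': 527.4564601648401, 'fy': 527.4564601648401, 'cx': 289.01400261277325, 'cy': 209.07449438902026, 'distortion': array([-0.03063719,  0.        ,  0.        ,  0.        ,  0.        ]), 'extrinsics': array([[ 1.26874183e-02, -9.81458099e-01,  1.91256450e-01,
         2.80829119e-01],
       [-9.99878846e-01, -1.07276579e-02,  1.12787541e-02,
         6.35750322e-04],
       [-9.01789080e-03, -1.91376377e-01, -9.81475298e-01,
         1.65042692e+00],
       [ 0.00000000e+00,  0.00000000e+00,  0.00000000e+00,
         1.00000000e+00]])}
```

View pics/scene0.png

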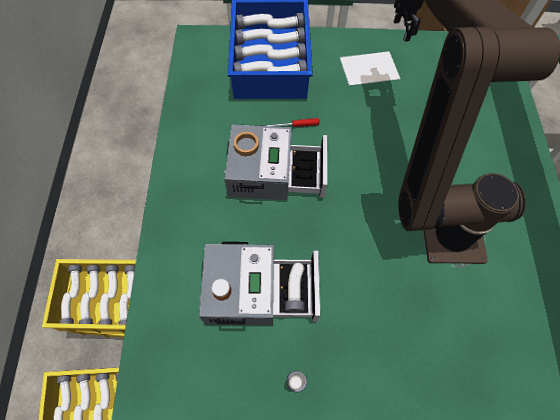

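View pics/top0.png

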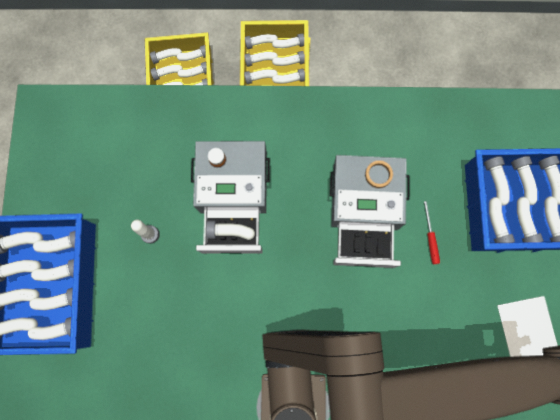

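```bash
cat > h.py <<'E'
import cv2,numpy as np
from plant import ctrl
def cloud(c,d):
    p=ctrl.camera_params(c);K=np.array([[p['fx'],0,p['cx']],[0,p['fy'],p['cy']],[0,0,1]])
    h,w=d.shape;uv=np.stack(np.meshgrid(np.arange(w),np.arange(h)),-1).reshape(-1,1,2).astype(float)
    n=cv2.undistortPoints(uv,K,p['distortion']).reshape(h,w,2)
    P=np.dstack([n*d[...,None],d]);E=p['extrinsics'];return P@E[:3,:3].T+E[:3,3]
E
python3 - <<'E'
from h import *
for c in("scene","top"):
    im=cv2.imread(f"pics/{c}0.png");d=np.load(f"pics/{c}0.npy");W=cloud(c,d)
    if c=="top": 
        box=(slice(130,262),slice(185,275))
        for u,v in((249,188),(216,157),(230,248),(200,249),(259,249),(143,230)):print(u,v,W[v,u].round(4))
    else:
        box=(slice(235,328),slice(195,325))
        for u,v in((254,258),(221,288),(316,285),(314,255),(318,317)):print(u,v,W[v,u].round(4))
    A=W[box].reshape(-1,3);C=im[box].reshape(-1,3)
    m=(A[:,2]>.122)&(A[:,2]<.140);Q=A[m]
    r=cv2.minAreaRect(Q[:,:2].astype(np.float32)*1000);print(c,'top',m.sum(),r)
    m=(A[:,2]>.103)&(A[:,2]<.118)&(A[:,0]<np.median(Q[:,0])-.12);Q=A[m]
    r=cv2.minAreaRect(Q[:,:2].astype(np.float32)*1000);print(c,'front',m.sum(),r,cv2.fitLine(Q[:,:2].astype(np.float32),cv2.DIST_HUBER,0,.01,.01).ravel(),np.median(Q[:,2]))
    for t in("loaded_front","loaded_start_top","product_mid","loaded_tester"):
        for o in ctrl.masks_of(c,t)[:3]:
            u,v=np.array(o['at']).round().astype(int);print(c,t,round(o['score'],2),u,v,W[v,u].round(4),np.median(W[o['region']],0).round(4))
E
```

```text
254 258 [0.6377 0.1421 0.1465]
221 288 [0.7203 0.2374 0.1736]
316 285 [0.5791 0.5263 1.2668]
314 255 [0.4663 0.1177 0.114 ]
318 317 [0.4558 0.2914 0.0906]
scene top 4861 ((683.07421875, 199.156494140625), (199.72650146484375, 212.69091796875), 1.1918240785598755)
scene front 359 ((462.0906982421875, 197.16970825195312), (15.922788619995117, 188.9427490234375), 0.7746617794036865) [ 0.01542705 -0.99988097  0.46222594  0.20040128] 0.11114113677464088
scene loaded_front 0.95 299 288 [0.5076 0.2057 0.0748] [0.4953 0.1951 0.0368]
scene loaded_start_top 0.52 254 257 [0.638  0.1381 0.1435] [0.6381 0.1391 0.1426]
scene loaded_start_top 0.44 308 170 [ 0.4737 -0.2139  0.0362] [ 0.4734 -0.213   0.0394]
scene product_mid 0.58 293 288 [0.5249 0.206  0.0741] [0.5222 0.2166 0.0774]
scene loaded_tester 0.85 252 282 [0.641  0.2074 0.1326] [0.6424 0.2047 0.1282]
scene loaded_tester 0.71 249 150 [ 0.6682 -0.2124  0.1522] [ 0.6774 -0.2406  0.149 ]
249 188 [0.6372 0.1366 0.1394]
216 157 [0.72   0.2319 0.1769]
230 248 [0.4623 0.19   0.1123]
200 249 [0.4585 0.2784 0.1107]
259 249 [0.4602 0.1046 0.1139]
143 230 [0.5116 0.4481 0.1193]
top top 4191 ((683.59814453125, 197.65245056152344), (200.44479370117188, 211.60874938964844), 0.5377928614616394)
top front 313 ((462.5481262207031, 193.3773956298828), (15.013742446899414, 188.0746307373047), 0.07613427937030792) [ 0.01165777 -0.99993205  0.46232262  0.19227618] 0.11124920326946652
top loaded_front 0.55 234 237 [0.5022 0.1853 0.0606] [0.5089 0.1899 0.0377]
top product_mid 0.52 233 237 [0.5023 0.1884 0.0598] [0.5099 0.1906 0.0374]
top loaded_tester 0.71 233 190 [0.6322 0.1844 0.1326] [0.6329 0.1884 0.1281]
```

Run:
```python
from h import *
from scipy.spatial.transform import Rotation as R
s=ctrl.get_state();print(s['time']);M=R.from_quat(s['tcp_rot']).as_matrix();print(M.round(3))
```

```text
0.5
[[-0.969 -0.     0.246]
 [-0.246  0.    -0.969]
 [-0.    -1.    -0.   ]]
```

arm_command([
  {"hand": 0, "rotation": [0, 0.227, 0], "travel": [0, 0, 0]},
  {"hand": 0, "rotation": [0, 0.227, 0], "travel": [0, 0, 0]},
  {"hand": 0, "travel": [-0.115, 0, -0.148], "rotation": [0, 0, 0]},
  {"hand": 0, "travel": [-0.115, 0, -0.148], "rotation": [0, 0, 0]},
  {"hand": 0, "travel": [-0.115, 0, -0.148], "rotation": [0, 0, 0]},
  {"hand": 0, "travel": [-0.115, 0, -0.148], "rotation": [0, 0, 0]},
  {"hand": 0, "travel": [-0.115, 0, -0.148], "rotation": [0, 0, 0]},
  {"hand": 0, "travel": [-0.115, 0, -0.148], "rotation": [0, 0, 0]},
  {"hand": 0, "travel": [-0.115, 0, -0.148], "rotation": [0, 0, 0]},
  {"hand": 0, "travel": [-0.115, 0, -0.148], "rotation": [0, 0, 0]},
  {"hand": 0, "travel": [0, 0, 0], "rotation": [0, 0, 0]},
])

```text
time: 1.88
eef_pos: [0.4491, -0.289, 0.2577]
tcp_rot: [-0.002, -0.705, 0.709, -0.002]
contact_force: [-0.4, 0.1, -0.3]
opening: 0.003
```

arm_command([
  {"hand": 0, "travel": [0, 0, -0.16]},
  {"hand": 0, "travel": [0, 0, -0.16]},
  {"hand": 0, "travel": [0, 0, -0.16]},
  {"hand": 0, "travel": [0, 0, -0.16]},
  {"hand": 0, "travel": [0, 0, -0.16]},
  {"hand": 0, "travel": [0, 0, -0.16]},
  {"hand": 0, "travel": [0, 0, -0.16]},
  {"hand": 0, "travel": [0.02, 0, -0.16]},
  {"hand": 0, "travel": [0.04, 0, -0.16]},
  {"hand": 0, "travel": [0.06, 0, -0.16]},
  {"hand": 0, "travel": [0, 0, 0]},
])

```text
$.steps[0]: bad value
```

Run:
```python
from h import *
from scipy.spatial.transform import Rotation as R
s=ctrl.get_state();print(s['time'],s['eef_pos'],s['qpos']);M=R.from_quat(s['tcp_rot']).as_matrix();print(M.round(3))
im,d=ctrl.read_camera("scene");cv2.imwrite("pics/s1.png",im[150:400,150:500].repeat(2,0).repeat(2,1))
```

```text
1.875 [ 0.44905903 -0.28897533  0.25770402] [-7.61666098e-01 -3.04640634e-02  1.92396548e+00 -5.62876327e-04
  1.24146358e+00  8.09323975e-01]
[[-1.     0.004 -0.   ]
 [ 0.    -0.005 -1.   ]
 [-0.004 -1.     0.005]]
```

arm_command([
  {"hand": 0, "travel": [0, 0, -0.16], "rotation": [0, 0, 0]},
  {"hand": 0, "travel": [0, 0, -0.16], "rotation": [0, 0, 0]},
  {"hand": 0, "travel": [0, 0, -0.16], "rotation": [0, 0, 0]},
  {"hand": 0, "travel": [0, 0, -0.16], "rotation": [0, 0, 0]},
  {"hand": 0, "travel": [0, 0, -0.16], "rotation": [0, 0, 0]},
  {"hand": 0, "travel": [0, 0, -0.16], "rotation": [0, 0, 0]},
  {"hand": 0, "travel": [0, 0, -0.16], "rotation": [0, 0, 0]},
  {"hand": 0, "travel": [0.02, 0, -0.16], "rotation": [0, 0, 0]},
  {"hand": 0, "travel": [0.04, 0, -0.16], "rotation": [0, 0, 0]},
  {"hand": 0, "travel": [0.06, 0, -0.16], "rotation": [0, 0, 0]},
  {"hand": 0, "travel": [0, 0, 0], "rotation": [0, 0, 0]},
])

```text
time: 3.3
eef_pos: [0.4184, 0.1878, 0.2556]
tcp_rot: [-0.014, -0.703, 0.711, 0.006]
contact_force: [-0.1, -0.2, 0.5]
opening: 0.003
```

Run:
```python
from h import *
from scipy.spatial.transform import Rotation as R
s=ctrl.get_state();print(s['time'],s['eef_pos'],s['qpos']);M=R.from_quat(s['tcp_rot']).as_matrix();print(M.round(3))
im,d=ctrl.read_camera("scene");cv2.imwrite("pics/s2.png",im[150:400,150:500].repeat(2,0).repeat(2,1))
```

```text
3.3 [0.41842415 0.18781575 0.25556818] [ 0.20749379 -0.21106762  2.09069183 -0.01553803  1.25399254  1.81114004]
[[-1.     0.011 -0.028]
 [ 0.028 -0.013 -1.   ]
 [-0.011 -1.     0.012]]
```

View pics/s2.png

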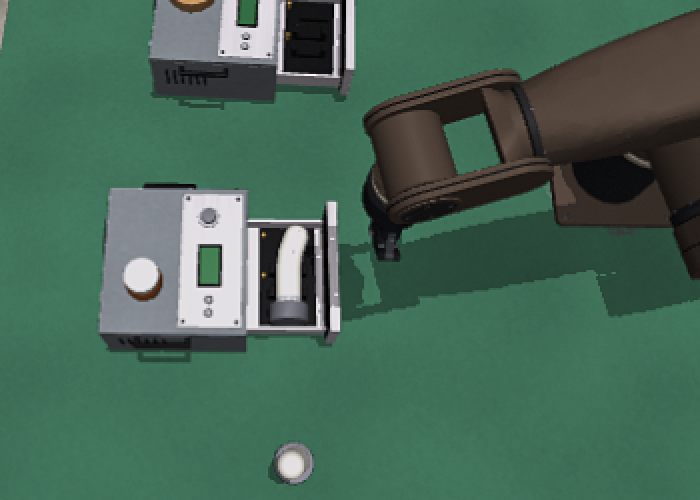

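arm_command([
  {"hand": 0, "travel": [0.02, 0, -0.02], "rotation": [0, -0.077, 0]},
  {"hand": 0, "travel": [0, 0.097, 0], "rotation": [0, 0, 0]},
  {"hand": 0, "travel": [0, 0.097, 0], "rotation": [0, 0, 0]},
  {"hand": 0, "travel": [0, 0.097, 0], "rotation": [0, 0, 0]},
  {"hand": 0, "travel": [0, 0.097, 0], "rotation": [0, 0, 0]},
  {"hand": 0, "travel": [0, 0.097, 0], "rotation": [0, 0, 0]},
  {"hand": 0, "travel": [0, 0, 0], "rotation": [0, 0, 0]},
])

```text
time: 4.22
eef_pos: [0.4196, 0.182, 0.1081]
tcp_rot: [-0.005, -0.702, 0.712, -0.006]
contact_force: [-0.8, -0.8, 0.5]
opening: -0.001
```

arm_command([
  {"hand": 0, "travel": [-0.007, 0, -0.006], "rotation": [0, 0, 0]},
  {"hand": 0, "travel": [-0.007, 0, -0.006], "rotation": [0, 0, 0]},
  {"hand": 0, "travel": [-0.007, 0, -0.006], "rotation": [0, 0, 0]},
  {"hand": 0, "travel": [-0.007, 0, -0.006], "rotation": [0, 0, 0]},
  {"hand": 0, "travel": [-0.007, 0, -0.006], "rotation": [0, 0, 0]},
  {"hand": 0, "travel": [-0.007, 0, -0.006], "rotation": [0, 0, 0]},
  {"hand": 0, "travel": [-0.007, 0, -0.006], "rotation": [0, 0, 0]},
])

```text
time: 5.1
eef_pos: [0.4389, 0.1953, 0.1134]
tcp_rot: [-0.008, -0.702, 0.712, -0.009]
contact_force: [0.5, -1.0, -0.2]
opening: 0.002
```

arm_command([
  {"hand": 0, "travel": [-0.002, 0.01, 0], "rotation": [-0.027, 0, -0.046]},
  {"hand": 0, "travel": [-0.003, 0.003, 0], "rotation": [0, 0, 0]},
])

```text
time: 5.35
eef_pos: [0.4406, 0.1954, 0.1092]
tcp_rot: [-0.001, 0.708, -0.706, 0.0]
contact_force: [0.6, 0.6, 0.1]
opening: -0.002
```

Run:
```python
from h import *
from scipy.spatial.transform import Rotation as R
s=ctrl.get_state();print(s['time'],s['eef_pos'],s['contact_force']);M=R.from_quat(s['tcp_rot']).as_matrix();print(M.round(3))
im,d=ctrl.read_camera("scene");cv2.imwrite("pics/s3.png",im[200:350,250:450].repeat(4,0).repeat(4,1))
```

```text
5.35 [0.44059741 0.19541369 0.10915133] [0.63400036 0.56211239 0.06826397]
[[-1.    -0.001  0.002]
 [-0.002  0.002 -1.   ]
 [ 0.001 -1.    -0.002]]
```

View pics/s3.png

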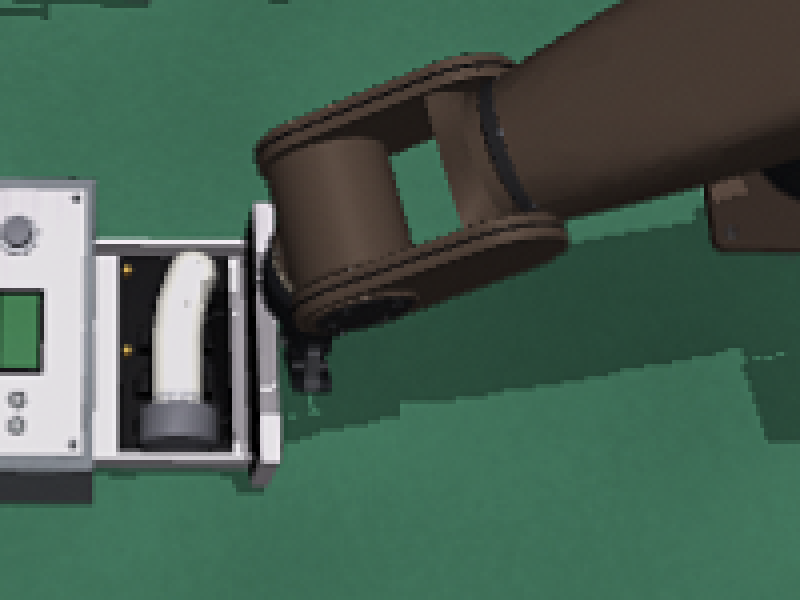

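arm_command([
  {"hand": 0, "travel": [-0.003, 0, 0], "rotation": [0, 0, 0]},
  {"hand": 0, "travel": [-0.003, 0, 0], "rotation": [0, 0, 0]},
  {"hand": 0, "travel": [-0.003, 0, 0], "rotation": [0, 0, 0]},
  {"hand": 0, "travel": [-0.003, 0, 0], "rotation": [0, 0, 0]},
  {"hand": 0, "travel": [-0.003, 0, 0], "rotation": [0, 0, 0]},
  {"hand": 0, "travel": [-0.003, 0, 0], "rotation": [0, 0, 0]},
])

```text
time: 6.15
eef_pos: [0.4451, 0.1953, 0.1088]
tcp_rot: [-0.002, 0.708, -0.706, -0.001]
contact_force: [-3.2, 0.1, 2.5]
opening: -0.0
```

arm_command([
  {"hand": 0, "travel": [-0.003, 0, 0], "rotation": [0, 0, 0]},
  {"hand": 0, "travel": [-0.004, 0, 0], "rotation": [0, 0, 0]},
  {"hand": 0, "travel": [-0.005, 0, 0], "rotation": [0, 0, 0]},
  {"hand": 0, "travel": [-0.006, 0, 0], "rotation": [0, 0, 0]},
  {"hand": 0, "travel": [-0.007, 0, 0], "rotation": [0, 0, 0]},
  {"hand": 0, "travel": [-0.008, 0, 0], "rotation": [0, 0, 0]},
  {"hand": 0, "travel": [-0.008, 0, 0], "rotation": [0, 0, 0]},
  {"hand": 0, "travel": [-0.008, 0, 0], "rotation": [0, 0, 0]},
  {"hand": 0, "travel": [-0.008, 0, 0], "rotation": [0, 0, 0]},
  {"hand": 0, "travel": [-0.008, 0, 0], "rotation": [0, 0, 0]},
  {"hand": 0, "travel": [-0.008, 0, 0], "rotation": [0, 0, 0]},
  {"hand": 0, "travel": [-0.007, 0, 0], "rotation": [0, 0, 0]},
  {"hand": 0, "travel": [-0.006, 0, 0], "rotation": [0, 0, 0]},
  {"hand": 0, "travel": [-0.005, 0, 0], "rotation": [0, 0, 0]},
  {"hand": 0, "travel": [-0.004, 0, 0], "rotation": [0, 0, 0]},
  {"hand": 0, "travel": [-0.003, 0, 0], "rotation": [0, 0, 0]},
])

```text
time: 8.15
eef_pos: [0.4755, 0.1957, 0.1085]
tcp_rot: [-0.003, 0.708, -0.706, -0.002]
contact_force: [-3.0, 1.0, 2.8]
opening: 0.002
```

Run:
```python
from h import *
from scipy.spatial.transform import Rotation as R
s=ctrl.get_state();print(s['time'],s['eef_pos'],s['contact_force']);M=R.from_quat(s['tcp_rot']).as_matrix();print(M.round(3))
im,d=ctrl.read_camera("scene");cv2.imwrite("pics/s4.png",im[200:350,200:400].repeat(4,0).repeat(4,1))
```

```text
8.15 [0.47552525 0.19567222 0.10847334] [-2.98738101  0.98925508  2.76311844]
[[-1.    -0.008  0.002]
 [-0.002  0.002 -1.   ]
 [ 0.008 -1.    -0.002]]
```

View pics/s4.png

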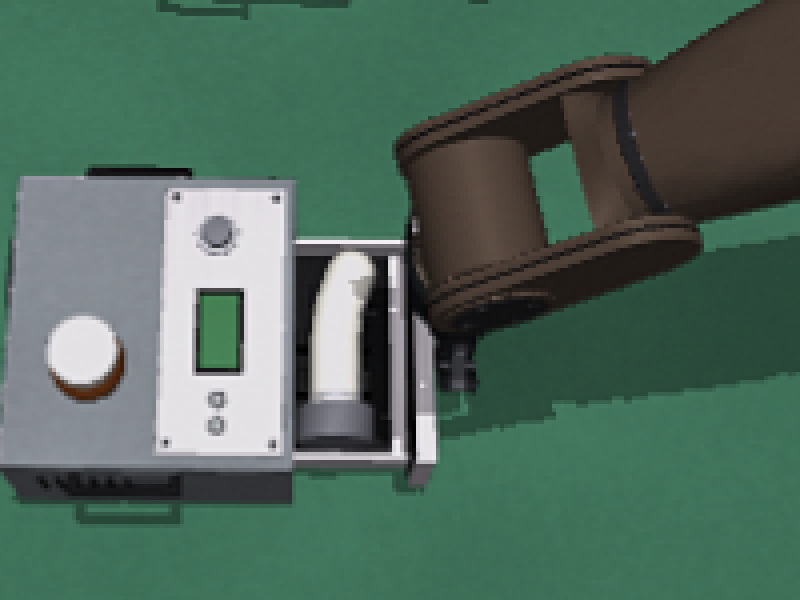

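arm_command([
  {"hand": 0, "travel": [-0.004, 0, 0], "rotation": [0, 0, 0]},
  {"hand": 0, "travel": [-0.006, 0, 0], "rotation": [0, 0, 0]},
  {"hand": 0, "travel": [-0.008, 0, 0], "rotation": [0, 0, 0]},
  {"hand": 0, "travel": [-0.01, 0, 0], "rotation": [0, 0, 0]},
  {"hand": 0, "travel": [-0.012, 0, 0], "rotation": [0, 0, 0]},
  {"hand": 0, "travel": [-0.013, 0, 0], "rotation": [0, 0, 0]},
  {"hand": 0, "travel": [-0.013, 0, 0], "rotation": [0, 0, 0]},
  {"hand": 0, "travel": [-0.013, 0, 0], "rotation": [0, 0, 0]},
  {"hand": 0, "travel": [-0.013, 0, 0], "rotation": [0, 0, 0]},
  {"hand": 0, "travel": [-0.013, 0, 0], "rotation": [0, 0, 0]},
  {"hand": 0, "travel": [-0.013, 0, 0], "rotation": [0, 0, 0]},
  {"hand": 0, "travel": [-0.013, 0, 0], "rotation": [0, 0, 0]},
  {"hand": 0, "travel": [-0.013, 0, 0], "rotation": [0, 0, 0]},
  {"hand": 0, "travel": [-0.013, 0, 0], "rotation": [0, 0, 0]},
  {"hand": 0, "travel": [-0.012, 0, 0], "rotation": [0, 0, 0]},
  {"hand": 0, "travel": [-0.01, 0, 0], "rotation": [0, 0, 0]},
  {"hand": 0, "travel": [-0.008, 0, 0], "rotation": [0, 0, 0]},
  {"hand": 0, "travel": [-0.006, 0, 0], "rotation": [0, 0, 0]},
  {"hand": 0, "travel": [-0.004, 0, 0], "rotation": [0, 0, 0]},
])

```text
time: 10.58
eef_pos: [0.5388, 0.1961, 0.1077]
tcp_rot: [-0.003, 0.708, -0.706, -0.002]
contact_force: [-3.6, 1.3, 1.3]
opening: 0.003
```

Run:
```python
from h import *
from scipy.spatial.transform import Rotation as R
s=ctrl.get_state();print(s['time'],s['eef_pos'],s['contact_force']);M=R.from_quat(s['tcp_rot']).as_matrix();print(M.round(3))
im,d=ctrl.read_camera("scene");cv2.imwrite("pics/s5.png",im[200:350,200:400].repeat(4,0).repeat(4,1))
```

```text
10.575 [0.53875072 0.19611434 0.10770383] [-3.61063948  1.34775958  1.29102615]
[[-1.    -0.008  0.002]
 [-0.002  0.003 -1.   ]
 [ 0.008 -1.    -0.003]]
```

View pics/s5.png

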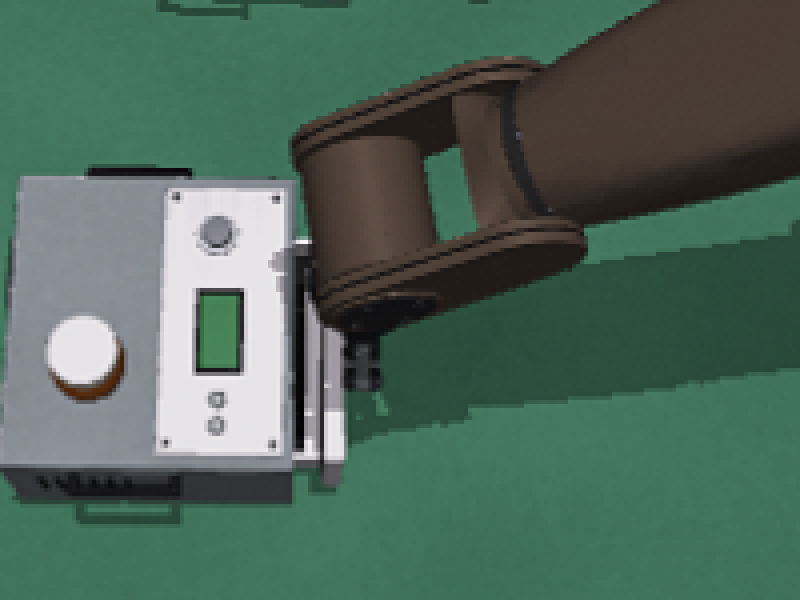

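arm_command([
  {"hand": 0, "travel": [-0.004, 0, 0], "rotation": [0, 0, 0]},
  {"hand": 0, "travel": [-0.005, 0, 0], "rotation": [0, 0, 0]},
  {"hand": 0, "travel": [-0.006, 0, 0], "rotation": [0, 0, 0]},
  {"hand": 0, "travel": [-0.006, 0, 0], "rotation": [0, 0, 0]},
  {"hand": 0, "travel": [-0.006, 0, 0], "rotation": [0, 0, 0]},
  {"hand": 0, "travel": [-0.006, 0, 0], "rotation": [0, 0, 0]},
  {"hand": 0, "travel": [-0.005, 0, 0], "rotation": [0, 0, 0]},
  {"hand": 0, "travel": [-0.004, 0, 0], "rotation": [0, 0, 0]},
  {"hand": 0, "travel": [-0.003, 0, 0], "rotation": [0, 0, 0]},
  {"hand": 0, "travel": [-0.003, 0, 0], "rotation": [0, 0, 0]},
])

```text
time: 11.88
eef_pos: [0.5542, 0.1963, 0.1076]
tcp_rot: [-0.003, 0.708, -0.706, -0.002]
contact_force: [-2.9, 1.1, 1.2]
opening: -0.003
```

arm_command([
  {"hand": 0, "travel": [-0.003, 0, 0], "rotation": [0, 0, 0]},
  {"hand": 0, "travel": [-0.003, 0, 0], "rotation": [0, 0, 0]},
  {"hand": 0, "travel": [-0.003, 0, 0], "rotation": [0, 0, 0]},
])

```text
time: 12.25
eef_pos: [0.5571, 0.1963, 0.1076]
tcp_rot: [-0.003, 0.708, -0.706, -0.002]
contact_force: [-3.5, 1.7, 2.8]
opening: -0.001
```

arm_command([
  {"hand": 0, "travel": [-0.003, 0, 0], "rotation": [0, 0, 0]},
  {"hand": 0, "travel": [-0.003, 0, 0], "rotation": [0, 0, 0]},
])

```text
time: 12.5
eef_pos: [0.5589, 0.1963, 0.1076]
tcp_rot: [-0.003, 0.708, -0.706, -0.002]
contact_force: [-3.8, 0.6, 1.1]
opening: 0.002
```

arm_command([
  {"hand": 0, "travel": [-0.003, 0, 0], "rotation": [0, 0, 0]},
  {"hand": 0, "travel": [-0.003, 0, 0], "rotation": [0, 0, 0]},
])

```text
time: 12.75
eef_pos: [0.5599, 0.1963, 0.1076]
tcp_rot: [-0.004, 0.708, -0.706, -0.003]
contact_force: [-8.1, 0.8, 5.3]
opening: -0.001
```

arm_command([
  {"hand": 0, "travel": [-0.003, 0, 0], "rotation": [0, 0, 0]},
])

```text
time: 12.88
eef_pos: [0.5599, 0.1963, 0.1076]
tcp_rot: [-0.006, 0.708, -0.706, -0.004]
contact_force: [-6.5, 1.1, 4.8]
opening: 0.001
```

arm_command([
  {"hand": 0, "travel": [-0.005, 0, 0], "rotation": [0, 0, 0]},
  {"hand": 0, "travel": [-0.007, 0, 0], "rotation": [0, 0, 0]},
])

```text
time: 13.12
eef_pos: [0.56, 0.1963, 0.1077]
tcp_rot: [-0.01, 0.707, -0.707, -0.008]
contact_force: [-11.7, 0.9, 7.9]
opening: -0.0
```

arm_command([
  {"hand": 0, "travel": [0.01, 0, 0], "rotation": [0, 0, 0]},
  {"hand": 0, "travel": [0.04, 0, 0], "rotation": [0, 0, 0]},
  {"hand": 0, "travel": [0.08, 0, 0], "rotation": [0, 0, 0]},
  {"hand": 0, "travel": [0.08, 0, 0], "rotation": [0, 0, 0]},
  {"hand": 0, "travel": [0, -0.12, 0.04], "rotation": [0, 0, 0]},
  {"hand": 0, "travel": [0, -0.12, 0.04], "rotation": [0, 0, 0]},
  {"hand": 0, "travel": [0, -0.1, 0.04], "rotation": [0, 0, 0]},
  {"hand": 0, "travel": [0, 0, 0], "rotation": [0, 0, 0]},
])

```text
time: 14.12
eef_pos: [0.4971, 0.1572, 0.2125]
tcp_rot: [0.006, -0.706, 0.708, 0.004]
contact_force: [0.3, 0.5, 0.9]
opening: 0.001
```

Run:
```python
from h import *
from scipy.spatial.transform import Rotation as R
s=ctrl.get_state();print(s['time'],s['eef_pos'],s['contact_force']);M=R.from_quat(s['tcp_rot']).as_matrix();print(M.round(3))
im,d=ctrl.read_camera("scene");cv2.imwrite("pics/s6.png",im[200:350,200:400].repeat(4,0).repeat(4,1))
W=cloud("scene",d)[235:328,195:325].reshape(-1,3)
Q=W[(W[:,2]>.104)&(W[:,2]<.116)&(W[:,0]<.582)&(W[:,0]>.54)&(W[:,1]>.09)&(W[:,1]<.31)]
print(len(Q),cv2.minAreaRect(Q[:,:2].astype(np.float32)*1000) if len(Q)>4 else'')
```

```text
14.125 [0.49709723 0.15724339 0.21246338] [0.31036121 0.50614282 0.85838345]
[[-1.    -0.014  0.002]
 [-0.002 -0.002 -1.   ]
 [ 0.014 -1.     0.002]]
269 ((576.1490478515625, 198.09364318847656), (11.914748191833496, 189.45278930664062), 0.15938208997249603)
```

View pics/s6.png

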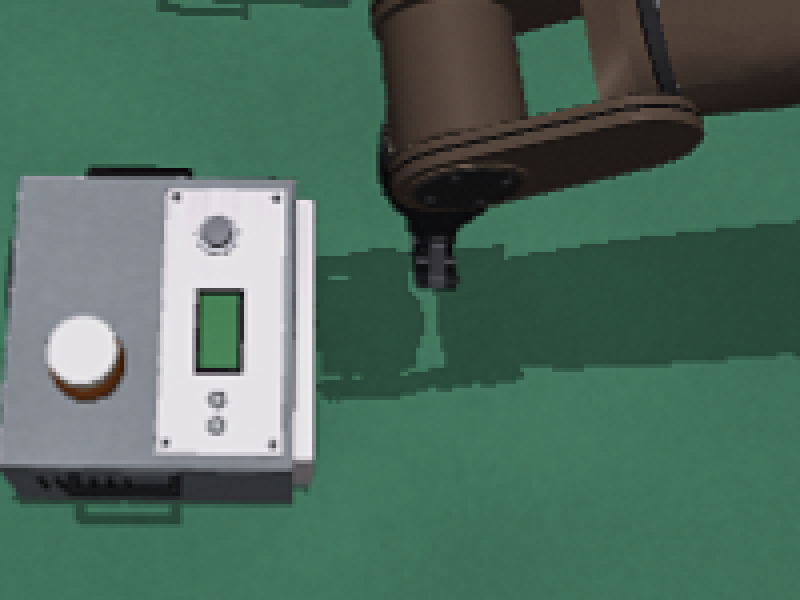

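arm_command([
  {"hand": 0, "travel": [-0.157, 0, 0.021], "rotation": [0, 0, 0.027]},
  {"hand": 0, "travel": [-0.157, 0, 0.021], "rotation": [0, 0, 0]},
  {"hand": 0, "travel": [-0.157, 0, 0.021], "rotation": [0, 0, 0]},
  {"hand": 0, "travel": [0, 0, 0], "rotation": [0, 0, 0]},
])

```text
time: 14.68
eef_pos: [0.6363, 0.1396, 0.1988]
tcp_rot: [0.007, -0.706, 0.708, 0.004]
contact_force: [-0.6, -0.3, -0.2]
opening: 0.001
```

Run:
```python
from h import *
from scipy.spatial.transform import Rotation as R
s=ctrl.get_state();print(s['time'],s['eef_pos'],s['contact_force']);M=R.from_quat(s['tcp_rot']).as_matrix();print(M.round(3))
```

```text
14.675 [0.63632639 0.13961862 0.19880647] [-0.58487506 -0.28893688 -0.18824023]
[[-1.    -0.015  0.004]
 [-0.004 -0.003 -1.   ]
 [ 0.015 -1.     0.003]]
```

arm_command([
  {"hand": 0, "travel": [-0.008, 0.02, 0.003], "rotation": [0, 0, 0.029]},
  {"hand": 0, "travel": [0, 0.03, 0], "rotation": [0, 0, 0]},
  {"hand": 0, "travel": [0, 0.015, 0], "rotation": [0, 0, 0]},
  {"hand": 0, "travel": [0, 0, 0], "rotation": [0, 0, 0]},
])

```text
time: 15.18
eef_pos: [0.6341, 0.1398, 0.1738]
tcp_rot: [0.004, -0.706, 0.708, 0.0]
contact_force: [0.3, -0.9, -0.5]
opening: -0.004
```

Run:
```python
from h import *
from scipy.spatial.transform import Rotation as R
s=ctrl.get_state();print(s['time'],s['eef_pos'],s['contact_force']);M=R.from_quat(s['tcp_rot']).as_matrix();print(M.round(3))
im,d=ctrl.read_camera("scene");cv2.imwrite("pics/s7.png",im[200:350,200:400].repeat(4,0).repeat(4,1))
```

```text
15.175 [0.63408215 0.13983752 0.17384931] [ 0.32261594 -0.88629428 -0.49875184]
[[-1.    -0.006  0.006]
 [-0.006 -0.004 -1.   ]
 [ 0.006 -1.     0.004]]
```

View pics/s7.png

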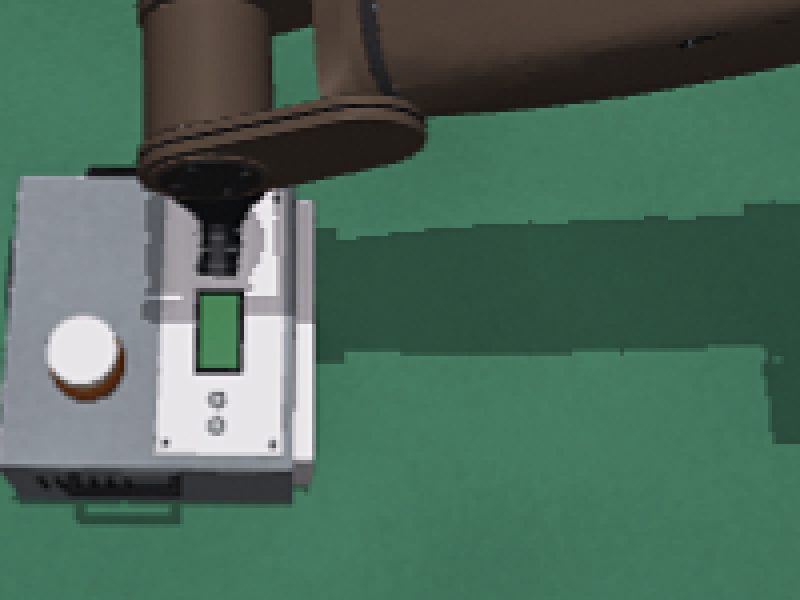

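arm_command([
  {"hand": 0, "travel": [-0.013, 0, 0.005], "rotation": [0, 0, 0.01]},
  {"hand": 0, "travel": [-0.001, 0.005, 0], "rotation": [0, 0, 0]},
  {"hand": 0, "travel": [-0.001, 0.005, 0], "rotation": [0, 0, 0]},
])

```text
time: 15.6
eef_pos: [0.6397, 0.1384, 0.1727]
tcp_rot: [0.001, -0.706, 0.708, -0.003]
contact_force: [-0.2, -0.2, 0.7]
opening: 0.002
```

arm_command([
  {"hand": 0, "travel": [-0.001, 0.005, 0], "rotation": [0, 0, 0]},
  {"hand": 0, "travel": [-0.001, 0.005, 0], "rotation": [0, 0, 0]},
])

```text
time: 15.85
eef_pos: [0.6405, 0.1383, 0.1697]
tcp_rot: [0.001, -0.706, 0.708, -0.003]
contact_force: [0.0, -0.2, -0.5]
opening: -0.004
```

arm_command([
  {"hand": 0, "travel": [0.004, 0.004, 0], "rotation": [0, 0, 0]},
  {"hand": 0, "travel": [0.002, 0.005, 0], "rotation": [0, 0, 0]},
])

```text
time: 16.1
eef_pos: [0.6395, 0.1383, 0.1676]
tcp_rot: [0.0, -0.706, 0.708, -0.004]
contact_force: [1.0, 0.5, 2.7]
opening: -0.002
```

arm_command([
  {"hand": 0, "travel": [0, 0.006, 0], "rotation": [0, 0, 0]},
  {"hand": 0, "travel": [0, 0.006, 0], "rotation": [0, 0, 0]},
])

```text
time: 16.35
eef_pos: [0.6395, 0.1383, 0.1647]
tcp_rot: [0.0, -0.706, 0.708, -0.004]
contact_force: [-1.7, 0.1, 3.2]
opening: -0.001
```

arm_command([
  {"hand": 0, "travel": [0, 0.006, 0], "rotation": [0, 0, 0]},
  {"hand": 0, "travel": [0, 0.006, 0], "rotation": [0, 0, 0]},
])

```text
time: 16.6
eef_pos: [0.6396, 0.1383, 0.1629]
tcp_rot: [0.0, -0.706, 0.708, -0.004]
contact_force: [-4.8, -0.3, 11.5]
opening: -0.0
```

arm_command([
  {"hand": 0, "travel": [0, 0.008, 0], "rotation": [0, 0, 0]},
  {"hand": 0, "travel": [0, 0.01, 0], "rotation": [0, 0, 0]},
])

```text
time: 16.85
eef_pos: [0.6396, 0.1384, 0.1628]
tcp_rot: [0.001, -0.706, 0.709, -0.004]
contact_force: [-7.6, -1.5, 13.2]
opening: 0.001
```

arm_command([
  {"hand": 0, "travel": [0, -0.01, 0], "rotation": [0, 0, 0]},
  {"hand": 0, "travel": [0, -0.03, 0], "rotation": [0, 0, 0]},
  {"hand": 0, "travel": [0, -0.1, 0], "rotation": [0, 0, 0]},
  {"hand": 0, "travel": [0, -0.12, 0], "rotation": [0, 0, 0]},
  {"hand": 0, "travel": [0.1, -0.05, 0], "rotation": [0, 0, 0]},
  {"hand": 0, "travel": [0.16, 0, 0], "rotation": [0, 0, 0]},
  {"hand": 0, "travel": [0.16, 0, 0], "rotation": [0, 0, 0]},
  {"hand": 0, "travel": [0.1, 0, 0], "rotation": [0, 0, 0]},
  {"hand": 0, "travel": [0, 0, 0], "rotation": [0, 0, 0]},
  {"hand": 0, "travel": [0, 0, 0], "rotation": [0, 0, 0]},
])

```text
time: 18.1
eef_pos: [0.4786, 0.1377, 0.255]
tcp_rot: [0.002, -0.706, 0.708, -0.002]
contact_force: [0.4, 0.0, -0.3]
opening: -0.001
```

Run:
```python
from h import *
s=ctrl.get_state();print(s['time'],s['eef_pos'],s['contact_force'])
im,d=ctrl.read_camera("scene");cv2.imwrite("pics/s8.png",im)
W0=cloud("scene",d);W=W0[235:328,195:325].reshape(-1,3)
Q=W[(W[:,2]>.104)&(W[:,2]<.116)&(W[:,0]<.582)&(W[:,0]>.54)&(W[:,1]>.09)&(W[:,1]<.31)]
print(len(Q),cv2.minAreaRect(Q[:,:2].astype(np.float32)*1000));print(np.median(W0[255:260,252:257].reshape(-1,3),0))
print(np.median(cloud("scene",np.load("pics/scene0.npy"))[255:260,252:257].reshape(-1,3),0))
```

```text
18.1 [0.47860667 0.13766989 0.25502802] [ 0.40974373  0.02512333 -0.32385053]
274 ((576.130859375, 198.35877990722656), (11.920540809631348, 189.49729919433594), 0.14431636035442352)
[0.63791544 0.1385647  0.14303608]
[0.63796416 0.13761843 0.14298439]
```

View pics/s8.png

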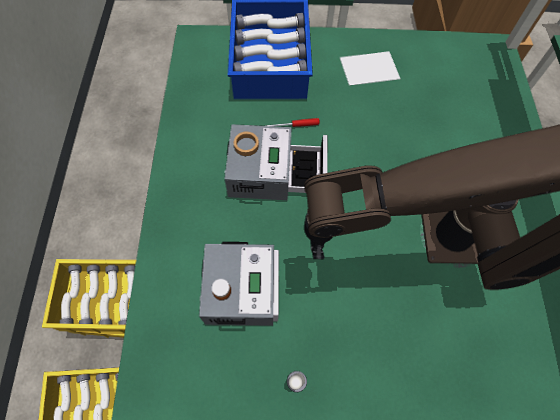

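The loaded drawer is shut (front at column 276), its button (254,258) is back up, and the empty tester's drawer (308,168), tape, jar, driver and standing product look untouched. The robot is clear of everything.

```bash
python3 -c "
from plant import ctrl
print(ctrl.sign_off())"
```

```text
the job is handed in; nothing more can be done
None
```

I pushed the loaded tester's drawer fully home, pressed that tester's start button down to its stop and let it spring back. I then withdrew the arm clear of everything and handed the job in at about 18 s.

- **Drawer:** I pushed with the shut fingertips at no more than about 31 mm/s, easing off before the stop. The fingers travelled about 115 mm from first contact. Further pushing then raised the force from about 3.5 N to 12 N with no movement. A depth check after the button press still showed the front where it belongs when home.
- **Button:** It went down about 6 mm onto a firm stop, with the force reaching 13 N against the 4 N it needs. Afterwards its top was back at 143 mm, as at the start.
- **Everything else:** In the last picture the empty tester, with its drawer open, and the tape, jar, screwdriver and standing product all look unmoved.
- **Not checked:** The product is hidden inside the shut drawer, so I could not look at it at the end. It lay undisturbed in the nest when the drawer was about a quarter of the way in, the last time I could see it.

No check failed or disagreed.

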